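Seat the marked block in the drilling jig and lock its toggle clamp

ROBOT

A 6-joint arm with a two-finger parallel gripper is mounted at the origin on a cart in front of the work surface, level with it; the furniture and walls round the work are solid. World frame = base frame: x ahead of the robot, y to its left, z up, the work surface at z = 0. Lengths are in mm, angles in rad, forces in N, time in s.
With the tool pointing down it reaches from about 275 to 875 mm from the base axis. Payload 12.5 kg.
Tool frame: the origin (TCP) lies at the very end of the fingers, on their centre line; the grasp point (between the pads) lies 19 mm behind it (grip_depth is the z of the grasp point in the tool frame, in mm); z points along the fingers, y is the line along which they close (so a half turn about z gives the same grasp; the last joint's range is limited). The gripper opens to 85 mm and grips with 20 to 120 N. Pads are 22 mm wide; open, the fingers measure 114 mm over their backs; the gripper's body (76 mm by 85 mm) begins 54 mm behind the grasp point. The pads swing forward as they close: fully open they stand 13 mm farther back than shut.
Start: joints at [1.241, 0.351, 1.652, -0, 1.139, -0.085], TCP at [133.268, 533.595, 231.29] pointing down, gripper open.
Joint ranges: [-2.75, 2.75], [-0.79, 2.1], [0.01, 2.65], [-1.57, 4.71], [0.07, 3.14], [-2.87, 2.87]. Speed limits (rad/s): [2.22, 2.22, 2.79, 3.14, 3.14, 3.14].

INTERFACE

Orientations are given as a 3x3 rotation matrix whose columns are the frame's x, y, z axes.
In Python, from plant import sense, read_camera, camera_params, job_done, grip_depth gives the robot as it stands.
- The arm moves only by the shell command python3 -m crank 'ROWS'. ROWS is JSON, one flat list of numbers, 5 for each row, row after row: the closure, from 0 (fully open) to 1 (shut), then the shift along the tool's x, y, z in units of 25 mm (1.0 is 25 mm), then the turn about the tool's z in units of 5 degrees (1.0 is 5 degrees). A call has 1 to 12 rows; each row shifts and turns the commanded pose from where the row before left it, along the tool's axes as they then stand; what a row does not reach is not made up. A row lasts 1/10 s, in which the tool goes at most 50 mm and 8.59 degrees, less where a joint would pass 70% of its speed; a pose out of reach is approached as far as the arm can. A call is refused whole if a number of a shift passes 1 or a number of a turn 1, either way. A call with a gripper value outside its range is refused whole. The fingers move at their own pace and stop on an object; the grip force is fixed at half the most. Time passes only in rows, so rows that do not move let the fingers close. It gives the time, the measured TCP pose, the force, the opening and the grip force at its end, in the units of the state.
- sense(): the state, without advancing time (a new reading comes with each control period).
- read_camera(name): name is "scene" or "top"; returns the picture (400x640x3 uint8, blue, green, red); there is no depth.
- camera_params(name): a dict with "fx", "fy", "cx", "cy" (pixels), "position" and "orientation" of the camera in the world. Camera axes: x right, y down, z forward; pixel columns grow to the right and rows downward; lengths in mm; the calibration is good to about 2 mm. A picture is of the moment at which its call begins. camera_params takes no time and is no camera call.
- job_done(): hands the job in; it is judged then, once.
The state is a dict: "t": time; "joint_pos": joint angles; "qd": joint speeds; "joint_efforts": joint torques, N m; "position": TCP position; "tool_rot": TCP orientation; "ft_force": force on the tool from outside, world axes, zero at the start; "wrist_torque": the same for the moment, N m; "gripper_width": opening from 0.0 (shut) to 1.0 (fully open); "grip_force": force on a finger pad.
Only numpy, scipy, OpenCV 4.12 (cv2) and the standard library are available. Lean on these libraries where they do the work, as an engineer would, in place of code of your own. Each camera call takes 0.05 s, during which the arm holds its last target. There are 200 camera calls.

TASK

The wooden block with the black cross on top is the next one to be drilled. With the fingertips only, push it gently along its channel until it is fully home against the dark wooden stop, then press down the red handle of the toggle clamp behind it until the clamp locks on the block, and withdraw. Do not lift anything, and leave the plain block, its open clamp and the tools lying around as they are.

Things in the scene. Friction and masses are not known exactly. Their poses are not given: they have to be found in the camera images.
- jig: drilling jig fixed to the bench: plywood board 210 x 216 mm, 18 mm thick, with a dark wooden stop bar 16 mm thick and 22 mm high, two channels before it at jig y = +52 mm (far) and -52 mm (near), and a toggle clamp behind each. Origin on the bench, below the middle of the stop's front face; +x is the way blocks are pushed home, z up; the board runs from x = -113 to +97 mm.
- near_stop (a point): near (jig y = -52 mm) channel: point on the board's top, at the middle of the stop's front face. The channel lies before it (jig -x) between two rails 12 mm high, 10 mm wide, 58 mm long, with 1 to 2 mm of play beside a block; the clamp stands behind it.
- far_stop (a point): far (jig y = +52 mm) channel: point on the board's top, at the middle of the stop's front face. The channel lies before it (jig -x) between two rails 12 mm high, 10 mm wide, 58 mm long, with 1 to 2 mm of play beside a block; the clamp stands behind it.
- block_cross: loose pine block 38 x 70 x 38 mm with a black cross on top, about 0.11 kg, lying in one of the channels, the 70 mm along it; origin at the centre of its underside, own +y away from the stop. Home: end face on the stop, origin at jig x = -35 mm; at the start 12 to 26 mm short of it. Its outer end clears the rails; push it 20 mm above the board.
- block_plain: loose pine block like the other but without a mark, in the other channel; to be left alone. Origin at the centre of its underside.
- near_handle (a joint): handle of the near (jig y = -52 mm) clamp. 0 = fully open (as at the start, handle rising 49 degrees from level), grows as it is pressed down; past dead centre (1.77) it locks at its end stop, 1.84 (handle level). Takes about 4 to 10 N at the grip end; left before dead centre it is not locked.
- far_handle (a joint): handle of the far (jig y = +52 mm) clamp. 0 = fully open (as at the start, handle rising 49 degrees from level), grows as it is pressed down; past dead centre (1.77) it locks at its end stop, 1.84 (handle level). Takes about 4 to 10 N at the grip end; left before dead centre it is not locked.
- near_grip (a point): centre of the rounded end of the near clamp's smooth red grip, a bar 15 mm in diameter and 48 mm long, ending 7.5 mm beyond this point. Open: 115 mm in jig x, 136 mm above the bench; locked: 133 mm and 66 mm (bar level, top 73 mm above the bench). Press it from above about 10 mm inboard of this point and move outward with it as it swings down.
- far_grip (a point): centre of the rounded end of the far clamp's smooth red grip, a bar 15 mm in diameter and 48 mm long, ending 7.5 mm beyond this point. Open: 115 mm in jig x, 136 mm above the bench; locked: 133 mm and 66 mm (bar level, top 73 mm above the bench). Press it from above about 10 mm inboard of this point and move outward with it as it swings down.
- near_foot: sprung rubber foot, 16 mm in diameter, of the near clamp (origin at the arm's pivot, 36 mm behind the stop face). Locked, it presses with about 15 N on the block's top, 22 mm in front of the stop face; open, it stands up with the steel arm above the stop.
- far_foot: sprung rubber foot, 16 mm in diameter, of the far clamp (origin at the arm's pivot, 36 mm behind the stop face). Locked, it presses with about 15 N on the block's top, 22 mm in front of the stop face; open, it stands up with the steel arm above the stop.
- marker: felt marker, 136 mm long, lying beside the jig; leave alone
- pencil: pencil, 180 mm long, lying in front of the open side of the jig; leave alone
- screwdriver_blue: blue screwdriver on the bench; leave alone
- spring_clamp2: black spring clamp on the bench; leave alone
Not all that is in view belongs to the job. Leave any orange look-alike of the block_cross alone.

How it is judged (in metres and radians):
On the way, in this order (a step that is already met when the one before it is completed fails the run):
1. the marked block is home against the stop (x of block_cross in the frame of jig between -0.0375 and -0.0325 m), for 0.2 s.
2. the clamp behind the marked block is locked on it (((y of block_cross in the frame of jig above 0 m and value of joint far_handle above 1.79 rad and contact force between far_foot and block_cross above 5 N) or (y of block_cross in the frame of jig below 0 m and value of joint near_handle above 1.79 rad and contact force between near_foot and block_cross above 5 N))), for 0.2 s.
At the end, for the whole second after the job is handed in: Marked block flat in its channel, at rest, end within 2.5 mm of the stop; the clamp behind it past dead centre (joint over 1.79 rad), its foot pressing the block with over 5 N; the other clamp open (under 0.2 rad) and the plain block within 5 mm of its start (all of step 1 and ((y of block_cross in the frame of jig above 0 m and value of joint far_handle above 1.79 rad and contact force between far_foot and block_cross above 5 N) or (y of block_cross in the frame of jig below 0 m and value of joint near_handle above 1.79 rad and contact force between near_foot and block_cross above 5 N)) and ((y of block_cross in the frame of jig above 0 m and value of joint near_handle below 0.2 rad) or (y of block_cross in the frame of jig below 0 m and value of joint far_handle below 0.2 rad)) and z of block_cross in the frame of jig below 0.022 m and linear speed of block_cross below 0.01 m/s and distance of block_plain from where it was at the start of the episode below 0.005 m); the robot touches nothing.
It fails at once if the marked block is lifted more than 8 mm off the board (z of block_cross in the frame of jig above 0.026 m).
It fails at once if the marked block is shoved with more than 60 N (contact force between the fingers and block_cross above 60 N).
It fails at once if the plain block is moved more than 5 mm (distance of block_plain from where it was at the start of the episode above 0.005 m).
It fails at once if the other clamp's handle is moved more than 0.2 rad (not ((y of block_cross in the frame of jig above 0 m and value of joint near_handle below 0.2 rad) or (y of block_cross in the frame of jig below 0 m and value of joint far_handle below 0.2 rad))).
It fails at once if a tool lying around is moved more than 15 mm (distance of any of marker, pencil, screwdriver_blue, spring_clamp2 from where it was at the start of the episode above 0.015 m).
It also fails if it takes over 45 s, if anything falls off the work surface, if the arm or the gripper's body presses on something with over 40 N, if the wrist force passes 120 N, or if a joint passes its speed limit or range.

## Working session

There is one attempt and no reset: what is moved stays moved. The work goes in short steps, Python scripts to look and compute and a shell command to move; the robot and the scene stay as the last step left them, time stands still between calls to the robot, and variables do not carry over. Pictures are saved under pics/ and viewed, at most 10 in all, crops included, and the job is handed in when it is done.

```bash
ls; mkdir -p pics
python3 - <<'E'
from plant import *
import cv2,numpy as np
for n in("scene","top"):
    cv2.imwrite(f"pics/{n}0.png",read_camera(n)); p=camera_params(n); print(n,p)
s=sense();print(s["t"],s["position"],s["tool_rot"],s["ft_force"],s["gripper_width"],grip_depth)
E
```

```text
pics
scene {'fx': 454.3272848119714, 'fy': 454.3272848119714, 'cx': 320.837596859285, 'cy': 205.68782435577828, 'position': array([ -46.73887594, -386.47428827, 1034.78196608]), 'orientation': array([[ 0.69666754, -0.55512872,  0.45440779],
       [-0.71733581, -0.53097016,  0.45110977],
       [-0.00914701, -0.64023652, -0.76812338]])}
top {'fx': 439.0315736800958, 'fy': 439.0315736800958, 'cx': 325.81204973491595, 'cy': 195.58613143255474, 'position': array([ 311.92169942,  134.92286373, 1042.60056094]), 'orientation': array([[ 0.02176143, -0.98007688,  0.19742276],
       [-0.99955938, -0.01734147,  0.02408977],
       [-0.02018623, -0.19786   , -0.98002242]])}
0.1 [133.18977902 533.33778241 230.84120989] [[-9.70192322e-01  2.42336050e-01 -3.12195657e-04]
 [ 2.42336240e-01  9.70191860e-01 -9.49917018e-04]
 [ 7.26905475e-05 -9.97258519e-04 -9.99999500e-01]] [ 0.08437082 -0.389507   -0.30344759] 1.0006478828906713 -18.700000000000003
```

View pics/scene0.png

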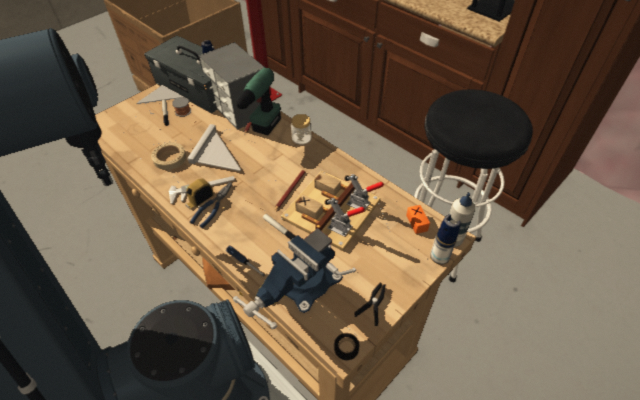

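View pics/top0.png

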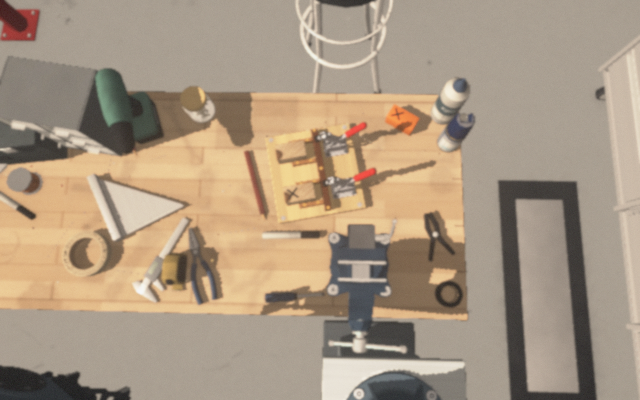

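The top view shows the jig at about (318,172), with blocks at about (293,151) and (303,191). The lower (near) one seems to carry the cross. The orange look-alike is at (403,118). I'll check this in one enlarged crop of both cameras.

Run:
```python
import cv2,numpy as np
a=cv2.imread("pics/top0.png")[115:230,240:390]; b=cv2.imread("pics/scene0.png")[160:255,265:395]
a=cv2.resize(a,None,fx=5.2,fy=5.2,interpolation=3); b=cv2.resize(b,None,fx=6,fy=6,interpolation=3)
print(a.shape,b.shape)
cv2.imwrite("pics/ca.png",a);cv2.imwrite("pics/cb.png",b)
```

```text
(598, 780, 3) (570, 780, 3)
```

View pics/ca.png

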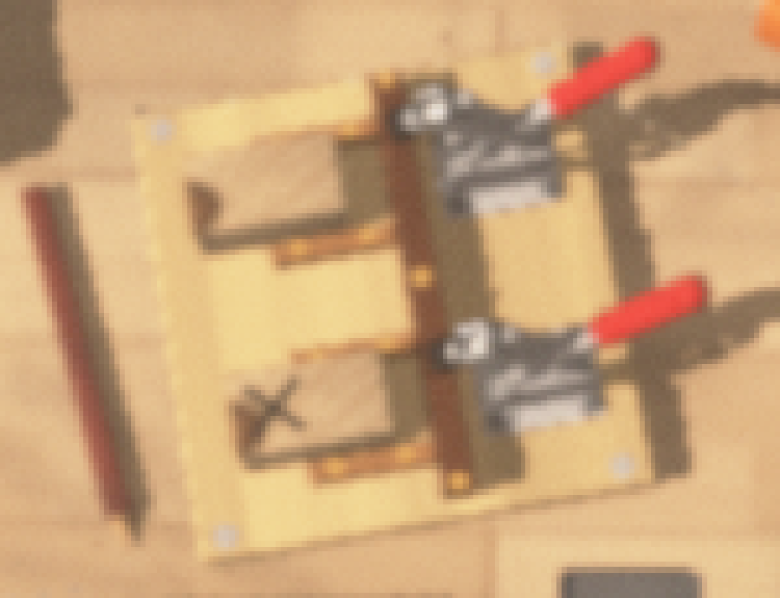

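View pics/cb.png

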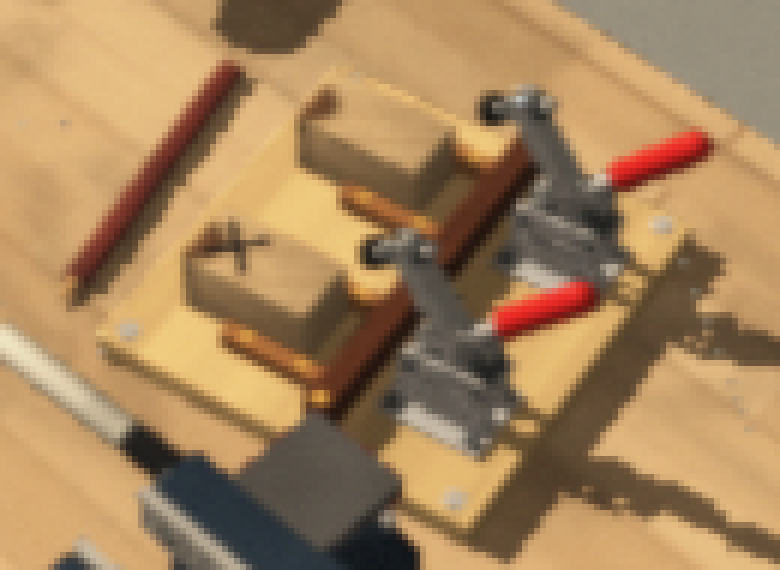

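The crops confirm it. The near block, crop px (272,403), full top-view px about (292,192), has the black cross. The far one is plain, and the orange thing at (403,118) is off the jig. Next I'll fit the jig pose.

```bash
cat > h.py <<'E'
import numpy as np,json
from plant import *
from scipy.optimize import least_squares
def proj(n,P):
    p=camera_params(n); c=(np.atleast_2d(P)-p["position"])@p["orientation"]
    return np.c_[p["fx"]*c[:,0]/c[:,2]+p["cx"],p["fy"]*c[:,1]/c[:,2]+p["cy"]]
def ray(n,uv,z):
    p=camera_params(n); d=p["orientation"]@[(uv[0]-p["cx"])/p["fx"],(uv[1]-p["cy"])/p["fy"],1]
    return p["position"]+d*(z-p["position"][2])/d[2]
def T(q,P):
    P=np.atleast_2d(P).astype(float);c,s=np.cos(q[2]),np.sin(q[2])
    return np.c_[q[0]+c*P[:,0]-s*P[:,1],q[1]+s*P[:,0]+c*P[:,1],P[:,2]]
try: Q=np.array(json.load(open("q.json")))
except Exception: Q=None
def jig(P): # world->jig
    d=np.array(P)-[Q[0],Q[1],0];c,s=np.cos(Q[2]),np.sin(Q[2])
    return np.array([c*d[0]+s*d[1],-s*d[0]+c*d[1],d[2]])
def rel(P,s=None): # shift in tool units to bring TCP to jig point P, and yaw error
    s=s or sense();R=np.array(s["tool_rot"]);w=T(Q,P)[0]
    return R.T@(w-np.array(s["position"]))/25
E
python3 - <<'E'
from h import *
J=np.array([[-113,108,18],[-113,-108,18],[97,-108,18],[97,108,18],[120,-52,141.7],[120,52,141.7]])
a=np.array([[135,115],[203,560],[655,480],[578,46],[706,287],[658,47]])/5.2+[239.6,114.6]
b=np.array([[335,68],[100,335],[470,528],[690,235],[598,290],[712,143]])/6+[264.6,159.6]
f=lambda q:np.r_[proj("top",T(q,J))-a,proj("scene",T(q,J))-b]
r=least_squares(lambda q:f(q).ravel(),[550,150,-1.5],x_scale=[100,100,1],loss='soft_l1')
q=r.x;print(q,f(q).round(1).tolist());json.dump(list(q),open("q.json","w"))
import h;h.Q=q
s=sense();R=np.array(s["tool_rot"])
print("tool x in jig deg",np.degrees(np.arctan2(R[1,0],R[0,0])-q[2]),"q5",s["joint_pos"])
print("tcp in jig",h.jig(s["position"]))
for uv,n in(((272,403),"top"),((235,400),"top"),((258,462),"top"),((395,435),"top"),((380,352),"top")):
    print(uv,h.jig(ray(n,np.array(uv)/5.2+[239.6,114.6],56)))
for uv in((240,243),(185,255),(190,293)): print(uv,h.jig(ray("scene",np.array(uv)/6+[264.6,159.6],56)))
E
```

```text
[578.34475869 180.17603394  -1.37658158] [[-0.3, 0.2], [-0.1, 0.7], [0.6, 0.7], [-1.3, -1.0], [0.5, 0.2], [0.4, 0.5], [1.2, -1.6], [-0.6, -0.6], [0.4, -0.1], [1.6, -2.1], [-0.4, 0.6], [-0.1, -0.3]]
tool x in jig deg 244.84784662863157 q5 [ 1.24138852e+00  3.51156165e-01  1.65232167e+00 -1.30706384e-05
  1.13911465e+00 -8.46292202e-02]
tcp in jig [-432.43531459 -368.62701366  230.84120989]
(272, 403) [-67.84741369 -48.69719188  56.        ]
(235, 400) [-83.78711016 -44.47277807  56.        ]
(258, 462) [-78.07748554 -73.82427567  56.        ]
(395, 435) [-16.6513509 -72.4741021  56.       ]
(380, 352) [-16.9401839 -34.285454   56.       ]
(240, 243) [-66.93787091 -51.12321087  56.        ]
(185, 255) [-84.5744809  -71.21690055  56.        ]
(190, 293) [-69.2785809  -88.94442259  56.        ]
```

```bash
python3 -m crank '[1,0,0,0,-1, 1,0,0,0,-1, 1,0,0,0,-1, 1,0,0,0,-1, 1,0,0,0,-1]'
python3 - <<'E'
from h import *
s=sense();R=np.array(s["tool_rot"])
print("tool x in jig deg",np.degrees(np.arctan2(R[1,0],R[0,0])-Q[2]),jig(s["position"]),s["gripper_width"]);print(rel([-115,-52,180],s))
for uv in((348,226),(374,226),(374,247),(348,247)):print([jig(ray("top",uv,z)).round() for z in(60,130)])
E
```

```text
t: 0.6
position: [133.2, 533.4, 231.0]
tool_rot: [[-0.981, -0.194, -0.0], [-0.194, 0.981, -0.001], [0.0, -0.001, -1.0]]
ft_force: [0.6, 0.2, -0.2]
gripper_width: 0.143
grip_force: 0.0
tool x in jig deg -89.95154136728148 [-432.49888287 -368.57488776  230.96756952] 0.1425163819337049
[-12.65298394 -12.70933844   2.04238662]
[array([  45., -149.,   60.]), array([  41., -157.,  130.])]
[array([ 102., -159.,   60.]), array([  94., -167.,  130.])]
[array([  93., -205.,   60.]), array([  86., -210.,  130.])]
[array([  36., -195.,   60.]), array([  33., -200.,  130.])]
```

```bash
python3 -m crank '[1,-0.5,-0.5,0,0, 1,-1,-1,0,0, 1,-1,-1,0,0, 1,-1,-1,0,0, 1,-1,-1,0,0, 1,-1,-1,0,0, 1,-1,-1,0,0, 1,-1,-1,0,0, 1,-1,-1,0,0, 1,-1,-1,0,0, 1,-1,-1,0,0, 1,-1,-1,0,0]' && python3 -m crank '[1,-0.8,-0.8,0,0, 1,-0.4,-0.5,0.5,0, 1,0,0,1,0, 1,0,0,1,0, 1,0,0,1,0, 1,0,0,0,0]'
python3 - <<'E'
from h import *
import cv2
s=sense();print(jig(s["position"]),rel([-115,-52,34],s))
a=read_camera("top")[90:230,230:390];b=read_camera("scene")[120:260,255:415]
v=np.vstack([cv2.resize(x,None,fx=4.2,fy=4.2,interpolation=3)[:300*2] for x in (a,)])
w=cv2.resize(b,None,fx=4.2,fy=4.2,interpolation=3)
cv2.imwrite("pics/c1.png",cv2.resize(np.hstack([v,w]),(800,350)))
E
```

```text
t: 1.8
position: [471.2, 305.0, 231.1]
tool_rot: [[-0.982, -0.19, -0.0], [-0.19, 0.982, -0.0], [0.0, -0.0, -1.0]]
ft_force: [-0.2, 0.7, -0.6]
gripper_width: 0.005
grip_force: 0.0
t: 2.4
position: [503.5, 279.2, 139.9]
tool_rot: [[-0.982, -0.191, -0.006], [-0.191, 0.982, -0.003], [0.007, -0.002, -1.0]]
ft_force: [-0.0, -0.2, -0.4]
gripper_width: -0.002
grip_force: 0.0
[-111.62325244  -54.34132894  139.92880933] [-0.12169781  0.14165611  4.23622452]
```

View pics/c1.png

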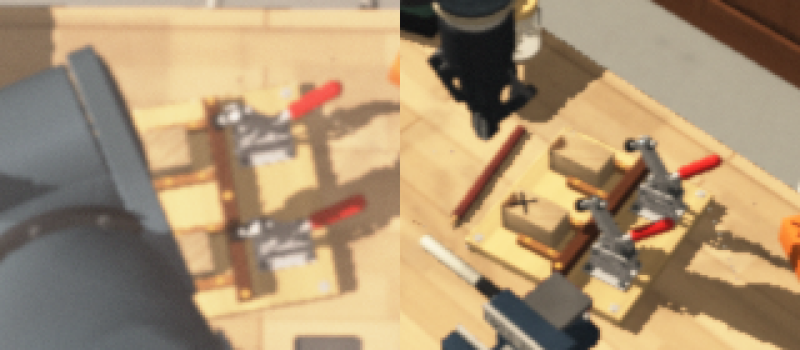

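The fingers (right half, tip about (485,130)) hang outboard of the block's outer end, clear of the pencil. I'll descend, then push in small steps.

```bash
python3 -m crank '[1,-0.1,0.2,0.5,0, 1,0,0,1,0, 1,0,0,1,0, 1,0,0,1,0, 1,0,0,0.6,0, 1,0,0,0,0, 1,0,0,0,0]' && python3 -m crank '[1,0,-0.1,0,0, 1,0,-0.15,0,0, 1,0,-0.15,0,0, 1,0,-0.1,0,0, 1,0,0,0,0]'
python3 - <<'E'
from h import *
s=sense();print(jig(s["position"]),s["ft_force"],rel([-84,-52,35],s))
E
```

```text
t: 3.2
position: [507.9, 285.6, 42.0]
tool_rot: [[-0.982, -0.19, 0.001], [-0.19, 0.982, 0.0], [-0.001, 0.0, -1.0]]
ft_force: [0.5, 0.3, 0.2]
gripper_width: 0.002
grip_force: 0.0
t: 3.7
position: [509.9, 272.6, 41.5]
tool_rot: [[-0.982, -0.19, 0.0], [-0.19, 0.982, 0.0], [-0.0, 0.0, -1.0]]
ft_force: [0.7, -0.4, -1.2]
gripper_width: -0.0
grip_force: 0.0
[-103.87491351  -49.29472514   41.47695885] [ 0.65570067 -0.41370872 -1.16293188] [ 0.10568588 -0.79534898  0.25903901]
```

```bash
J='import sys
from h import *
s=sense();print(jig(s["position"]).round(1),(T([0,0,-Q[2]],s["ft_force"])[0]).round(1))'; echo "$J">st.py
python3 -m crank '[1,0.1,0,0.1,0, 1,0,-0.08,0,0, 1,0,-0.08,0,0, 1,0,-0.08,0,0]'|grep force:; python3 st.py
python3 -m crank '[1,0,-0.08,0,0, 1,0,-0.08,0,0]'|grep ft_; python3 st.py
python3 -m crank '[1,0,-0.08,0,0, 1,0,-0.08,0,0]'|grep ft_; python3 st.py
```

```text
ft_force: [0.1, 0.5, -0.1]
grip_force: 0.3
[-98.2 -51.9  38.8] [-0.5  0.2 -0.1]
ft_force: [0.3, 0.5, 0.4]
[-94.1 -51.9  38.8] [-0.4  0.4  0.4]
ft_force: [-0.8, 0.6, -0.6]
[-90.2 -51.9  38.8] [-0.7 -0.6 -0.6]
```

```bash
for i in 1; do python3 -m crank '[1,0,-0.06,0,0, 1,0,-0.06,0,0]'|grep ft_; python3 st.py
python3 -m crank '[1,0,-0.06,0,0, 1,0,-0.06,0,0]'|grep ft_; python3 st.py; done
python3 - <<'E'
from h import *
import cv2
b=read_camera("scene")[160:240,270:370]
cv2.imwrite("pics/c2.png",cv2.resize(b,None,fx=7,fy=7,interpolation=3))
E
```

```text
ft_force: [-0.6, 0.1, 0.9]
[-87.2 -51.9  38.8] [-0.2 -0.5  0.9]
ft_force: [-1.2, 3.8, 0.6]
[-84.2 -51.9  38.8] [-3.9 -0.4  0.6]
```

View pics/c2.png

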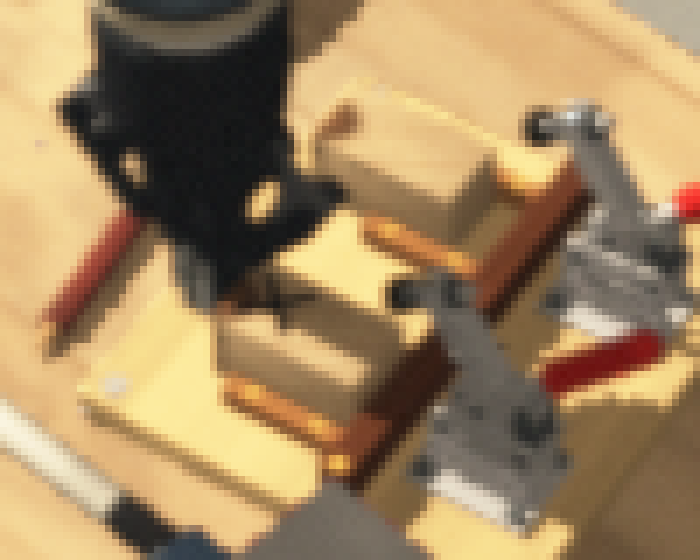

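The block (px (310,330)) looks about at the stop, and the force is starting to rise. I'll push in small steps to confirm.

```bash
python3 -m crank '[1,0,-0.04,0,0, 1,0,0,0,0]'|grep ft_; python3 st.py
python3 -m crank '[1,0,-0.04,0,0, 1,0,0,0,0]'|grep ft_; python3 st.py
```

```text
ft_force: [-3.0, 6.6, 0.5]
[-84.1 -52.   39. ] [-7.1 -1.7  0.5]
ft_force: [-5.0, 13.4, 2.8]
[-83.9 -51.9  39.2] [-14.1  -2.3   2.8]
```

The block is home: the tool stalled at jig x = -83.9 with the force rising to 14 N. I'll hold briefly, withdraw, and go above the near handle.

```bash
python3 -m crank '[1,0,0,0,0, 1,0,0,0,0, 1,0,0.1,0,0, 1,0,0.5,0,0, 1,0,0.7,0,0, 1,0,0,-0.5,0, 1,0,0,-1,0, 1,0,0,-1,0, 1,0,0,-1,0, 1,0,0,-1,0, 1,0,0,-1,0, 1,0,0,-1,0]'|grep pos; python3 -m crank '[1,0,0,-1,0, 1,0,-0.5,-0.5,0, 1,0,-1,0,0, 1,0,-1,0,0, 1,0,-1,0,0, 1,0,-1,0,0, 1,0,-1,0,0, 1,0,-1,0,0, 1,0,-1,0,0, 1,0,-0.5,0,0, 1,0,0,0,0]'|grep pos; python3 st.py
python3 - <<'E'
from h import *
import cv2
print(rel([91,-52,150]))
b=read_camera("scene")[130:240,270:400];cv2.imwrite("pics/c3.png",cv2.resize(b,None,fx=5.4,fy=5.4,interpolation=3))
E
```

```text
position: [505.1, 283.1, 203.1]
position: [543.4, 85.2, 238.7]
[ 86.5 -52.6 238.7] [-0.3  0.6 -0.3]
[-0.02667946 -0.17961764  3.54826396]
```

View pics/c3.png

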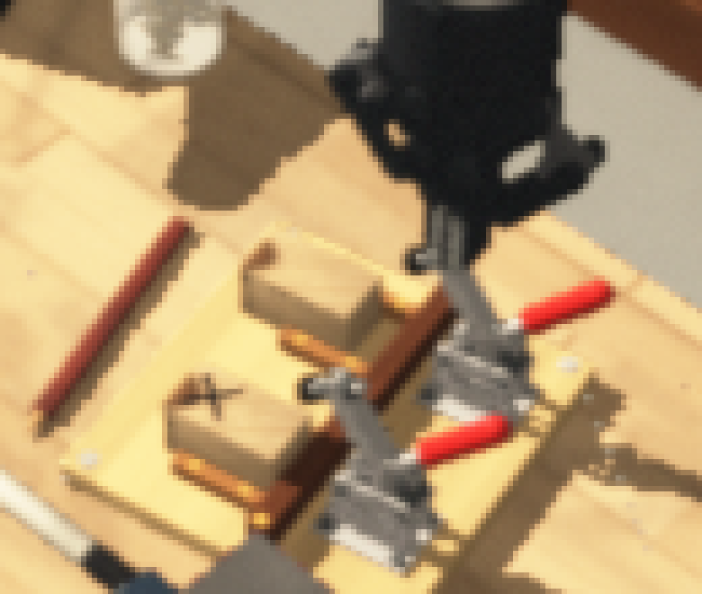

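The block (px (235,430)) sits tight against the stop, and both clamps are still open. Descending onto the near grip.

```bash
python3 -m crank '[1,0,-0.2,0.5,0, 1,0,0,1,0, 1,0,0,1,0, 1,0,0,0.8,0, 1,0,0,0.3,0, 1,0,0,0,0]'|grep ft_; python3 st.py
python3 -m crank '[1,0,0,0.16,0, 1,0,0,0.16,0, 1,0,-0.1,0.14,0, 1,0,-0.1,0.14,0]'|grep ft_; python3 st.py
```

```text
ft_force: [-1.2, -0.1, -0.2]
[ 89.6 -53.  147.6] [-0.2 -1.2 -0.2]
ft_force: [0.9, 0.1, -0.1]
[ 95.3 -52.3 133.9] [ 0.   0.9 -0.1]
```

```bash
python3 -m crank '[1,0,-0.08,0.16,0, 1,0,-0.08,0.16,0, 1,0,-0.08,0.16,0]'|grep ft_; python3 st.py
python3 -m crank '[1,0,-0.08,0.16,0, 1,0,-0.08,0.16,0, 1,0,-0.06,0.16,0]'|grep ft_; python3 st.py
```

```text
ft_force: [-0.3, 0.9, 5.5]
[101.4 -52.1 121.8] [-0.9 -0.2  5.5]
ft_force: [0.1, 2.9, 2.2]
[106.7 -52.5 109.4] [-2.8  0.6  2.2]
```

```bash
python3 -m crank '[1,0,-0.06,0.16,0, 1,0,-0.04,0.16,0, 1,0,-0.04,0.16,0]'|grep ft_; python3 st.py
python3 -m crank '[1,0,-0.03,0.16,0, 1,0,-0.02,0.16,0, 1,0,-0.01,0.16,0]'|grep ft_; python3 st.py
python3 -m crank '[1,0,0,0.16,0, 1,0,0,0.16,0, 1,0,0,0.08,0]'|grep ft_; python3 st.py
```

```text
ft_force: [-0.6, 1.4, 0.8]
[110.3 -52.7  97.3] [-1.5 -0.3  0.8]
ft_force: [-0.4, -0.3, 2.4]
[112.  -52.4  85.6] [ 0.2 -0.4  2.4]
ft_force: [0.6, 0.0, 0.5]
[111.6 -52.8  75.1] [0.1 0.6 0.5]
```

```bash
python3 -m crank '[1,0,0,0.08,0, 1,0,0,0.04,0]'|grep ft_; python3 st.py
python3 -m crank '[1,0,0,0.06,0, 1,0,0,0.0,0]'|grep ft_; python3 st.py
python3 - <<'E'
from h import *
import cv2
b=read_camera("scene")[160:240,280:400];cv2.imwrite("pics/c4.png",cv2.resize(b,None,fx=6.4,fy=6.4,interpolation=3))
E
```

```text
ft_force: [-0.1, 0.4, 0.1]
[111.6 -52.6  72.5] [-0.5 -0.   0.1]
ft_force: [0.6, -0.5, 0.5]
[111.6 -52.5  71.2] [0.6 0.5 0.5]
```

View pics/c4.png

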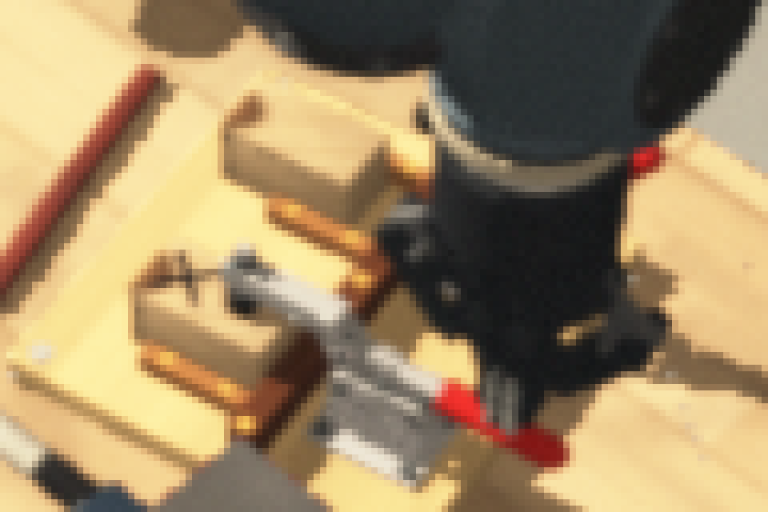

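The clamp arm is down with its foot at (245,280) on the block. The grip at (500,425) looks nearly level under the fingers. I'll press on until the end stop is felt.

```bash
python3 -m crank '[1,0,0,0.06,0, 1,0,0,0.0,0]'|grep ft_; python3 st.py
python3 -m crank '[1,0,0,0.06,0, 1,0,0,0.0,0]'|grep ft_; python3 st.py
```

```text
ft_force: [-0.2, 0.1, -0.6]
[111.7 -52.5  69.7] [-0.1 -0.2 -0.6]
ft_force: [-0.3, -0.6, 0.5]
[111.7 -52.4  68.2] [ 0.6 -0.4  0.5]
```

Run:
```python
from h import *
P={"tip lock":[140.5,-52,66],"bar inner":[92.5,-52,66],"tcp pic":[111.6,-52.5,71.2],"foot top lock":[-22,-52,70],"grip c":[133,-52,66]}
for k,v in P.items():print(k,((proj("scene",T(Q,v))[0]-[279.6,159.6])*6.4).round())
# tip for other handle angles
for th in (0,5,10,20):
    a=np.radians(th-10.1);t=np.radians(th);print(th,((proj("scene",T(Q,[47.1+87.2*np.cos(a)+7.5*np.cos(t),-52,81.2+87.2*np.sin(a)+7.5*np.sin(t)]))[0]-[279.6,159.6])*6.4).round())
im=read_camera("top");R=(im[...,2]>150)&(im[...,1]<80)&(im[...,0]<80);print(np.argwhere(R)[:, ::-1].mean(0) if R.any() else None)
b=read_camera("scene")
import cv2
cv2.imwrite("pics/c5.png",np.hstack([cv2.resize(x,(390,500),interpolation=2) for x in (b[205:255,335:374],im[140:200,320:367])]))
```

```text
tip lock [571. 450.]
bar inner [471. 400.]
tcp pic [510. 413.]
foot top lock [243. 282.]
grip c [555. 442.]
0 [571. 450.]
5 [574. 439.]
10 [576. 427.]
20 [576. 401.]
[23.00431965 27.39956803]
```

View pics/c5.png

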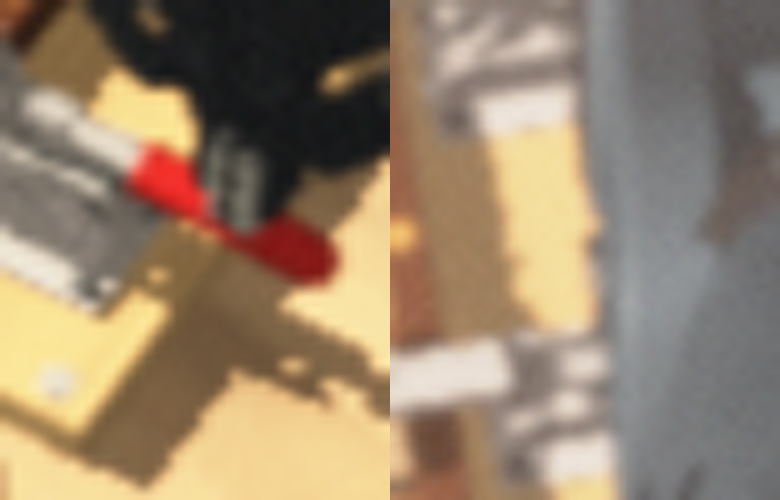

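The grip tip at (568,450) matches the locked projection (571,450). I'll keep pressing for the end-stop force anyway.

```bash
for k in 1; do python3 -m crank '[1,0,0,0.06,0, 1,0,0,0.0,0]'|grep ft_; python3 st.py
python3 -m crank '[1,0,0,0.06,0, 1,0,0,0.0,0]'|grep ft_; python3 st.py; python3 -m crank '[1,0,0,0.04,0, 1,0,0,0.0,0]'|grep ft_; python3 st.py; done
```

```text
ft_force: [0.3, -0.3, 1.3]
[111.8 -52.4  66.8] [0.3 0.2 1.3]
ft_force: [0.2, -1.9, 2.0]
[111.9 -52.3  65.3] [ 1.9 -0.2  2. ]
ft_force: [0.0, -2.4, 3.4]
[111.8 -52.3  64.3] [ 2.4 -0.4  3.4]
```

Forces are small and unclear. I'll lift off and check numerically whether the handle stays at the locked pose.

```bash
python3 -m crank '[1,0,0,-0.1,0, 1,0,0,-0.2,0, 1,0,0,-0.3,0]'|grep ft_; python3 st.py; python3 -m crank '[1,0,0,-0.6,0, 1,0,0,-1,0, 1,0,0,-1,0, 1,0,0,-1,0, 1,0,0,-1,0, 1,0,0,0,0]'|grep ft_; python3 st.py
python3 - <<'E'
from h import *
import cv2
b=read_camera("scene");cv2.imwrite("pics/d.png",b)
m=((b[...,2].astype(int)>2.2*b[...,1])&(b[...,2].astype(int)>2.2*b[...,0])&(b[...,2]>90)).astype(np.uint8)
m[:, :325]=0;m[:150]=0;m[270:]=0
n,l,st,c=cv2.connectedComponentsWithStats(m)
for i in range(1,n):
    if st[i,4]>10:
        y,x=np.where(l==i);P=np.c_[x,y];print(st[i],c[i].round(1),cv2.fitLine(P.astype(np.float32),2,0,.01,.01)[:2].ravel())
for yj in(-52,52):
  for th in (0,2,4,7,12,49):
    a=np.radians(th-10.1);t=np.radians(th);g=np.array([47.1+87.2*np.cos(a),81.2+87.2*np.sin(a)]);u=np.array([np.cos(t),np.sin(t)])
    e=[T(Q,[p[0],yj,p[1]])[0] for p in(g+7.5*u,g-40.5*u,g-16.5*u)];print(yj,th,proj("scene",e).round(1).tolist())
E
```

```text
ft_force: [-0.4, 0.1, -0.1]
[111.4 -52.9  79.4] [-0.1 -0.4 -0.1]
ft_force: [0.4, 0.1, 0.2]
[111.7 -51.1 197.9] [0.  0.4 0.2]
[369 184  14   7  34] [375.5 187.1] [ 0.9327998 -0.3603949]
[411 218  10   9  44] [414.8 220.8] [ 0.9927666  -0.12006038]
[348 220  20  13 110] [357.9 226.3] [0.89169985 0.45262715]
[417 224  12   8  55] [422.2 227.7] [ 0.8965568  -0.44292876]
-52 0 [[368.8, 229.9], [353.2, 222.2], [360.9, 226.0]]
-52 2 [[369.0, 229.2], [353.3, 221.9], [361.1, 225.5]]
-52 4 [[369.2, 228.5], [353.5, 221.6], [361.3, 225.0]]
-52 7 [[369.5, 227.4], [353.7, 221.1], [361.5, 224.3]]
-52 12 [[369.7, 225.5], [354.0, 220.3], [361.8, 222.9]]
-52 49 [[363.8, 208.5], [352.5, 212.3], [358.1, 210.4]]
52 0 [[387.1, 204.6], [371.9, 197.5], [379.4, 201.0]]
52 2 [[387.3, 203.9], [372.1, 197.2], [379.7, 200.5]]
52 4 [[387.6, 203.2], [372.3, 196.9], [379.9, 200.0]]
52 7 [[387.9, 202.1], [372.5, 196.4], [380.1, 199.2]]
52 12 [[388.2, 200.1], [372.9, 195.6], [380.4, 197.8]]
52 49 [[383.1, 183.1], [371.7, 187.5], [377.3, 185.4]]
```

The handle stays level: the measured slope of 0.51 matches the locked 0.49. I'll do one firmer confirming press near the grip end.

```bash
python3 -m crank '[1,0,-0.3,0.5,0, 1,0,0,1,0, 1,0,0,1,0, 1,0,0,1,0, 1,0,0,0.9,0, 1,0,0,0.4,0, 1,0,0,0.2,0, 1,0,0,0,0]'|egrep 't:|ft_'; python3 st.py
python3 -m crank '[1,0,0,0.12,0, 1,0,0,0.12,0,1,0,0,0,0]'|grep ft_; python3 st.py
python3 -m crank '[1,0,0,0.08,0, 1,0,0,0,0]'|grep ft_; python3 st.py
```

```text
t: 13.5
tool_rot: [[-0.982, -0.19, -0.001], [-0.19, 0.982, 0.0], [0.001, 0.0, -1.0]]
ft_force: [-0.2, 0.1, 0.2]
[119.3 -52.8  68.7] [-0.2 -0.2  0.2]
ft_force: [0.9, -1.8, 3.9]
[119.4 -52.   63.7] [1.9 0.6 3.9]
ft_force: [1.2, -2.1, 3.8]
[119.3 -52.1  61.6] [2.3 0.8 3.8]
```

Run:
```python
from h import *
import cv2
s=sense();print(s["gripper_width"],s["grip_force"],s["wrist_torque"])
b=read_camera("scene");a=cv2.imread("pics/d.png")
for v in(a,b):
    m=(v[...,2].astype(int)>2.2*v[...,1])&(v[...,2]>70)&(v[...,2].astype(int)>2.2*v[...,0])
    y,x=np.where(m[215:240,340:380]);print(x.max()+340,y.max()+215,[(int(c+340),int(y[x==c].min()+215),int(y[x==c].max()+215)) for c in range(8,30) if (x==c).any()])
o=np.hstack([cv2.resize(v[205:250,330:380],(400,360),interpolation=2) for v in(a,b)]);cv2.imwrite("pics/c6.png",o)
```

```text
-0.0011578160429726193 2.023324593901634 [-0.37856566 -0.20079461  0.00143017]
367 232 [(348, 222, 224), (349, 221, 224), (350, 220, 225), (351, 220, 225), (352, 221, 226), (353, 221, 226), (354, 222, 226), (355, 223, 227), (356, 223, 227), (357, 224, 228), (358, 224, 229), (359, 225, 229), (360, 225, 230), (361, 225, 231), (362, 226, 231), (363, 226, 232), (364, 227, 232), (365, 227, 232), (366, 228, 232), (367, 228, 232)]
367 234 [(348, 223, 224), (349, 222, 225), (350, 221, 225), (351, 221, 226), (352, 222, 227), (353, 222, 227), (354, 223, 228), (355, 224, 228), (356, 224, 229), (357, 226, 230), (358, 230, 230), (359, 230, 231), (360, 231, 231), (361, 231, 232), (362, 231, 233), (363, 230, 233), (364, 230, 233), (365, 229, 234), (366, 230, 234), (367, 231, 233)]
```

View pics/c6.png

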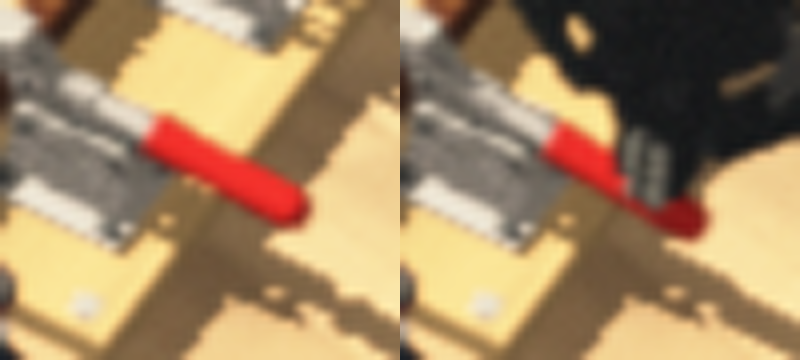

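```bash
cat > m.py <<'E'
from h import *
import cv2
v=read_camera("scene")
m=(v[...,2].astype(int)>2.2*v[...,1])&(v[...,2]>70)&(v[...,2].astype(int)>2.2*v[...,0])
y,x=np.where(m[215:240,340:380]);print([(int(c+340),int(y[x==c].min()+215),int(y[x==c].max()+215)) for c in range(8,30,2) if (x==c).any()])
E
python3 - <<'E'
from h import *
for z in(61.6,65,68):print(z,proj("scene",T(Q,[[110.8,-63,z],[127.8,-63,z]])).round(1).tolist())
E
python3 -m crank '[1,0,0,0.08,0, 1,0,0,0,0]'|grep ft_; python3 st.py
python3 -m crank '[1,0,0,0.06,0, 1,0,0,0,0]'|grep ft_; python3 st.py; python3 m.py
python3 -m crank '[1,0,0,-0.1,0, 1,0,0,-0.3,0, 1,0,0,-0.5,0, 1,0,0,-1,0, 1,0,0,-1,0, 1,0,0,-1,0, 1,0,0,-1,0,1,0,0,-1,0, 1,0,0,0,0]'|egrep 't:|ft_';python3 st.py; python3 m.py
```

```text
61.6 [[356.9, 228.8], [362.5, 231.6]]
65 [[357.0, 228.1], [362.5, 230.8]]
68 [[357.0, 227.4], [362.6, 230.1]]
ft_force: [1.7, -2.4, 4.6]
[119.2 -52.4  59.2] [2.7 1.2 4.6]
ft_force: [1.6, -1.6, 3.5]
[119.2 -52.5  57.6] [1.9 1.3 3.5]
[(348, 224, 225), (350, 221, 226), (352, 222, 227), (354, 224, 229), (356, 225, 230), (358, 231, 231), (360, 232, 232), (362, 232, 234), (364, 231, 234), (366, 231, 235)]
t: 15.4
tool_rot: [[-0.982, -0.19, 0.005], [-0.19, 0.982, 0.0], [-0.005, -0.001, -1.0]]
ft_force: [-0.6, 0.3, -1.0]
[119.2 -51.4 209.2] [-0.4 -0.5 -1. ]
[(348, 222, 223), (350, 220, 225), (352, 221, 226), (354, 222, 226), (356, 223, 227), (358, 224, 229), (360, 225, 230), (362, 226, 231), (364, 227, 232), (366, 228, 232)]
```

After the press the grip springs back to exactly the same level pose, so that is the locked end stop and it is stable. The foot is down on the block and the arm is clear, so I'm handing in.

```bash
python3 -c "
from plant import *
print(job_done())"
```

```text
the job is handed in; nothing more can be done
None
```

I pushed the cross-marked block home against the stop, pressed the near clamp down until it held level, withdrew the arm and handed the job in. The hand-in returned no verdict, and the lock is judged from camera images: I never felt a hard end stop, and the foot's force on the block was not measured.

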